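# Sort the reagents into their bench trays

### The job

Clear up the reagents after the run: sort the four things standing along the front of the worktop into the white trays, the large bottle into the large single tray, the small vial into the small single tray, and the two conical tubes into the two-bay tray, one in each bay (either way round). Keep all four upright from first to last, let each stand flat on its tray's floor, and leave the timer and the tape roll where they are.

Things in the scene. Friction and masses are not known exactly. Their poses are not given: they have to be found in the camera images.
- bottle: Brown screw-cap reagent bottle with a black cap, the largest of the four, about 0.22 kg. Round body 56 mm in diameter up to about 75 mm high, then a shoulder; cap 35 mm in diameter; 105 mm high in all. Stands loose on the worktop. Origin: centre of its underside, z up; yaw is of no importance.
- vial: Short reagent vial with a wide ribbed cap, about 0.03 kg. Round, body 32 mm in diameter up to 34 mm high, cap 29 mm in diameter above that; 58 mm high in all, the shortest of the four. Stands loose on the worktop. Origin: centre of its underside, z up.
- tube_1: 50 ml conical tube standing upside down on its flat screw cap, point upward, about 0.05 kg. Cap 33 mm in diameter and 14 mm high at the bottom, tube above it 28 mm in diameter, tapering to a point near the top; 115 mm high in all; grip it 40 to 85 mm up. Loose. Origin: centre of the underside of the cap, z up.
- tube_2: A second 50 ml conical tube of the same form and size, standing on its cap in the same way; its contents look clearer. The two tubes are interchangeable. Origin: centre of the underside of the cap, z up.
- bottle_tray: Large single tray: white shallow square tray, 80 x 80 mm outside, one bay 72 x 72 mm inside, walls 4 mm thick, rim 16 mm above the worktop, floor 4 mm above the worktop. Fixed to the worktop. Origin: centre of its underside, level with the worktop; the bay's centre lies straight above it. x and y run along its sides.
- vial_tray: Small single tray: white shallow square tray, 58 x 58 mm outside, one bay 50 x 50 mm inside, walls 4 mm thick, rim 16 mm above the worktop, floor 4 mm. Fixed. Origin: centre of its underside; the bay's centre lies straight above it. x and y run along its sides.
- tube_tray: Two-bay tray: white shallow oblong tray, 112 mm (its x) by 58 mm (its y) outside, with a 4 mm wall across the middle making two bays of 50 x 50 mm, whose centres lie at x = +27 mm and x = -27 mm of its own frame, y = 0. Rim and dividing wall 16 mm above the worktop, floor 4 mm. Fixed. Origin: centre of its underside.
- timer: Bystander: white square bench timer with round keys, 66 x 66 x 23 mm, lying loose on the worktop, on the robot's right of the four things, in front of the big fixed grey instrument, which stands 200 mm high (its front about 0.48 m from the robot, its left side at y about +0.05 m) and must be cleared by the arm. Leave it alone. Origin: centre of its underside.
- tape: Bystander: flat roll of adhesive tape, 72 mm across and 19 mm high, lying loose behind the trays. Leave it alone. Origin: centre of its underside.
Not all that is in view belongs to the job. What is shaped like the tube_2 but brown is not meant.

How it is judged:
By the outcome, as a careful person would: the job done as asked, in the order asked, and still so for the second after the job is handed in, with the robot touching nothing.
It also fails if it takes over 112 s, if anything falls off the work surface, if the arm or the gripper's body presses on something with over 40 N, if the wrist force passes 120 N, or if a joint passes its speed limit or range.

### The arm

A 6-joint arm with a two-finger parallel gripper is mounted at the origin on a cart in front of the work surface, level with it; the furniture and walls round the work are solid. World frame = base frame: x ahead of the robot, y to its left, z up, the work surface at z = 0. Lengths are in m, angles in rad, forces in N, time in s.
With the tool pointing down it reaches from about 0.35 to 0.975 m from the base axis. Payload 4.9 kg.
Tool frame: the origin (TCP) lies at the very end of the fingers, on their centre line; the grasp point (between the pads) lies 19 mm behind it; x points along the fingers, y is the direction in which the jaws open and shut, and the axes are right-handed (so a half turn about x gives the same grasp; the last joint's range is limited). The gripper opens to 85 mm and grips with 20 to 120 N. Pads are 22 mm wide; open, the fingers measure 114 mm over their backs; the gripper's body (76 mm by 85 mm) begins 54 mm behind the grasp point. The pads swing forward as they close: fully open they stand 13 mm farther back than shut.
Start: joints at [-1.347, 0.053, 1.613, -0, 1.476, -0.119], TCP at [0.21, -0.589, 0.231] pointing down, gripper open.
Joint ranges: [-3.01, 3.01], [-1.01, 2.22], [0.06, 2.58], [-1.02, 4.17], [0.09, 2.62], [-3.14, 3.14]. Speed limits (rad/s): [2.57, 2.57, 3.14, 3.14, 3.14, 3.14].

### API

Orientations are given as a rotation vector (axis times angle).
In Python, from station import ctrl, get_image, calibration, finish_job, search_frame, cut_out, mark_of gives the robot as it stands. The module is installed in compiled form; this text tells all that it offers.
- The arm moves only by the tool arm_command, never from a script. Its argument "plan" is a list that holds one entry, the list of rows, each a list of 7 numbers: the shift along the tool's x, y, z in m, then the turn, a rotation vector about the tool's x, y, z in degrees, then the finger opening in m, from 0 to 0.0854. A call has 1 to 20 rows; each row shifts and turns the pose as measured when the row begins, along the tool's axes as they then stand; what a row does not reach is not made up. A row lasts 1/12 s, in which the tool goes at most 41.7 mm and 7.16 degrees, less where a joint would pass 70% of its speed; a pose out of reach is approached as far as the arm can. A call with a gripper value outside its range is refused whole. The fingers move at their own pace and stop on an object; "squeeze" is the grip in N (left out, the last holds). Time passes only in rows, so rows that do not move let the fingers close. It gives the time, the measured TCP pose, the force and the opening at its end, in the units of the state.
- ctrl.get_obs(): the state, without advancing time (a new reading comes with each control period).
- get_image(name): name is "scene" or "side" or "wrist"; returns the picture (480x640x3 uint8, red, green, blue); there is no depth.
- calibration(name): a dict with "fx", "fy", "cx", "cy" (pixels), "cam_to_world" (4x4, takes a point from camera to world coordinates); the wrist camera has in their place "hand_eye" (4x4, takes a point from camera to tool coordinates, whose origin is the TCP and whose axes are the tool frame's). Camera axes: x right, y down, z forward; pixel columns grow to the right and rows downward; lengths in m; the calibration is good to about 2 mm. A picture is of the moment at which its call begins: read the wrist's pose just before it. calibration takes no time and is no camera call.
- finish_job(): hands the job in, once; it reports no verdict.
Trained networks look in the newest picture that a camera, given by its name, has taken for a name from the list of things; names that differ only in an ending like _2 or _b are one class to them, and where a whole thing is asked for, a point or a joint stands for the part that bears it (a point fixed in the world has none). Each returns a list of dicts, best first, with "conf" (0 to 1); they miss things now and then, are a little off and sometimes report something else, mostly with a low value. They report only what shows in the picture. A call takes as long as a camera call. They do not tell look-alikes from the thing itself.
- search_frame(camera, thing): "at" ([x, y, z] in m, in the coordinates of the camera as it stood for that picture, good to about 4 mm: the middle of the surface that is visible of it).
- cut_out(camera, thing): "mask" (480x640 bool, what is visible of it).
- mark_of(camera, thing): "at" ([x, y, z] in m, in the coordinates of the camera as it stood for that picture, good to about 4 mm: a listed point, or the origin of a listed thing).
The state is a dict: "t": time; "q": joint angles; "dq": joint speeds; "effort": joint torques, N m; "tool_pos": TCP position; "tool_rot": TCP orientation; "contact_force": force on the tool from outside, world axes, zero at the start; "wrist_torque": the same for the moment, N m; "opening": finger opening in m.
Only numpy, scipy, OpenCV 4.12 (cv2) and the standard library are available. Lean on these libraries where they do the work, as an engineer would, in place of code of your own. Each camera call takes 0.05 s, during which the arm holds its last target. There are 200 camera calls.

## Working session

There is one attempt and no reset: what is moved stays moved. The work goes in short steps, Python scripts to look and compute and a tool call to move; the robot and the scene stay as the last step left them, time stands still between calls to the robot, and variables do not carry over. Pictures are saved under pics/ and viewed, about 12 in all and at most 16, crops included, and the job is handed in when it is done.

Besides the shell and the picture viewer there is one more tool, called as a command line: name --argument value ..., lists and objects as JSON in quotes. arm_command: Moves the arm, as the interface text tells. Its arguments: {"type":"object","properties":{"plan":{"type":"array","items":{"type":"array","items":{"type":"array","items":{"type":"number"}}}},"squeeze":{"type":"number"}},"required":["plan"]}

```bash
mkdir -p pics; cat > h.py <<'E'
import numpy as np, cv2
from scipy.spatial.transform import Rotation as R
from station import ctrl, get_image, calibration, finish_job, search_frame, cut_out, mark_of
def pose():
    o=ctrl.get_obs(); T=np.eye(4); T[:3,:3]=R.from_rotvec(o["tool_rot"]).as_matrix(); T[:3,3]=o["tool_pos"]; return T
def c2w(n,T=None):
    c=calibration(n)
    return np.array(c["cam_to_world"]) if n!="wrist" else (pose() if T is None else T)@np.array(c["hand_eye"])
def save(im,name): cv2.imwrite("pics/"+name,cv2.cvtColor(im,cv2.COLOR_RGB2BGR))
def w(M,p): return (M@np.append(p,1))[:3]
def px(n,M,P):
    c=calibration(n); p=np.linalg.inv(M)@np.append(P,1); return np.array([c["fx"]*p[0]/p[2]+c["cx"],c["fy"]*p[1]/p[2]+c["cy"]])
E
python3 - <<'E'
from h import *
np.set_printoptions(precision=4,suppress=True)
o=ctrl.get_obs(); print(o["t"],o["tool_pos"],o["opening"]); print(pose())
for n in ["scene","side"]:
    save(get_image(n),n+"0.png"); M=c2w(n); print(n,M[:3,3],M[:3,2])
    for t in ["bottle","vial","tube_1","bottle_tray","vial_tray","tube_tray","timer","tape"]:
        for d in mark_of(n,t): 
            p=w(M,d["at"]); print(t,round(d["conf"],2),p,px(n,M,p).round())
E
```

```text
0.0 [ 0.2099 -0.588   0.23  ] 0.08491980042705632
[[-0.0005  0.3361 -0.9418  0.2099]
 [ 0.002  -0.9418 -0.3361 -0.588 ]
 [-1.     -0.0021 -0.0002  0.23  ]
 [ 0.      0.      0.      1.    ]]
scene [-0.1697  0.3428  1.0231] [ 0.6008 -0.1419 -0.7867]
bottle 0.93 [ 0.4728  0.1061 -0.0003] [360. 281.]
vial 0.97 [ 0.4591  0.2039 -0.0003] [314. 298.]
tube_1 0.88 [ 0.4615  0.2828 -0.0001] [274. 306.]
tube_1 0.78 [ 0.4607  0.3989 -0.001 ] [214. 320.]
tube_1 0.73 [0.6626 0.4222 0.001 ] [188. 240.]
bottle_tray 0.63 [0.5993 0.2439 0.0022] [278. 245.]
vial_tray 0.84 [0.6141 0.1421 0.0012] [324. 230.]
tube_tray 0.79 [0.5698 0.3431 0.0003] [233. 268.]
timer 0.62 [ 0.4341 -0.0651 -0.004 ] [449. 279.]
side [ 0.6095 -0.3786  0.7114] [-0.0341  0.6302 -0.7757]
bottle 0.71 [0.4717 0.1065 0.0022] [254. 284.]
bottle 0.65 [ 0.4294 -0.062   0.0002] [213. 372.]
vial 0.67 [ 0.4583  0.2041 -0.0016] [254. 243.]
tube_1 0.88 [0.4553 0.2864 0.0009] [258. 211.]
tube_1 0.62 [0.6562 0.4192 0.    ] [358. 171.]
tube_1 0.6 [0.4623 0.3951 0.0017] [268. 175.]
bottle_tray 0.69 [0.6027 0.2468 0.0033] [330. 228.]
tube_tray 0.56 [ 0.574   0.3419 -0.0018] [318. 195.]
timer 0.97 [ 0.43   -0.0624 -0.0003] [214. 372.]
tape 0.61 [0.7373 0.1696 0.0004] [401. 263.]
```

View pics/scene0.png

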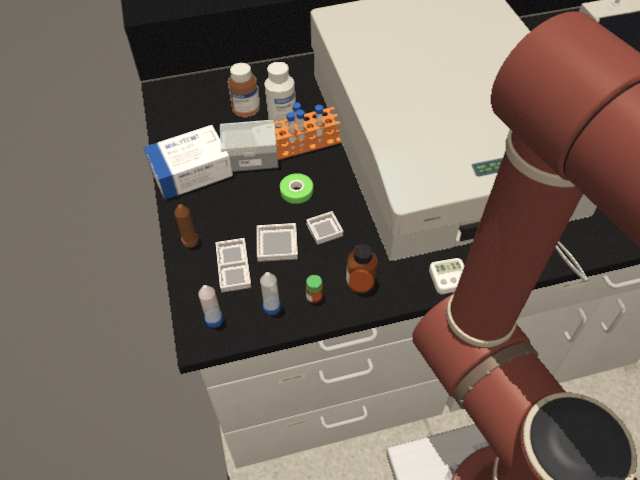

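View pics/side0.png

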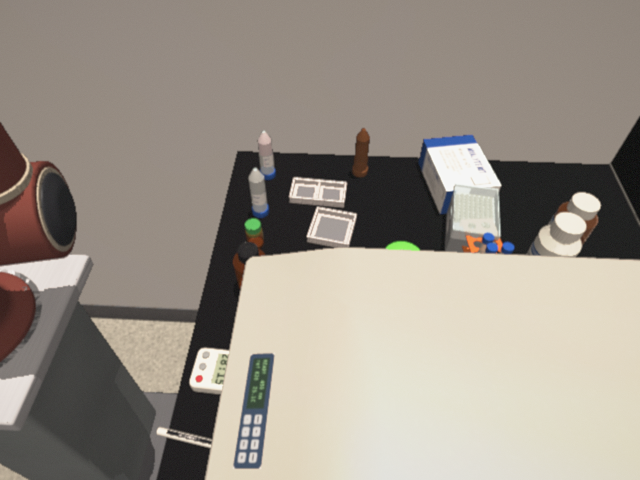

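The front row shows the bottle at px (360,275), the vial (314,290), tube A (271,293) and tube B (212,307). The trays are at (277,242) for the bottle, (324,228) for the vial and (233,265) for the tubes. The brown tube at (188,225) and the white-capped bottle at (243,90) are look-alikes.

I'll go up and turn the jaws along world x first, then cross the worktop.

arm_command --plan '[[[-0.012,0,0,-7.04,0,0,0.085],[-0.012,0,0,-7.04,0,0,0.085],[-0.012,0,0,-7.04,0,0,0.085],[-0.012,0,0,-7.04,0,0,0.085],[-0.012,0,0,-7.04,0,0,0.085],[-0.012,0,0,-7.04,0,0,0.085],[-0.012,0,0,-7.04,0,0,0.085],[-0.012,0,0,-7.04,0,0,0.085],[-0.012,0,0,-7.04,0,0,0.085],[-0.012,0,0,-7.04,0,0,0.085]]]'

```text
t: 1.73
tool_pos: [0.2096, -0.5868, 0.3512]
tool_rot: [1.196, 1.229, -1.187]
contact_force: [0.1, 0.9, -0.0]
opening: 0.0853
```

```bash
python3 - <<'E'
import cv2
im=cv2.imread("pics/scene0.png")[190:340,160:400]
cv2.imwrite("pics/crop0.png",cv2.resize(im,None,fx=3.3,fy=3.3,interpolation=cv2.INTER_CUBIC))
E
```

```text
(no output)
```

View pics/crop0.png

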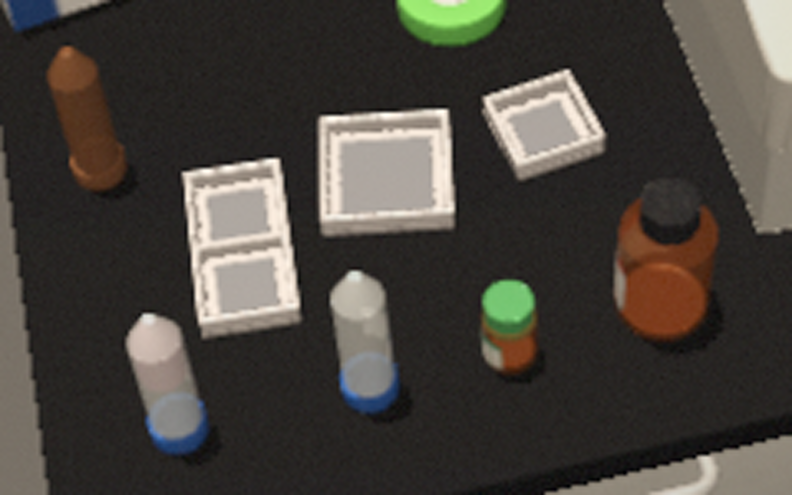

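The crop confirms that the blue-capped tubes A (271,305) and B (212,320) are the ones meant, pinkish and clear. The brown tube at (188,240) is the decoy. The black-capped bottle at the front is the right bottle.

arm_command --plan '[[[0,0.0095,-0.041,0,0,0,0.085],[0,0.0095,-0.041,0,0,0,0.085],[0,0.0095,-0.041,0,0,0,0.085],[0,0.0095,-0.041,0,0,0,0.085],[0,0.0095,-0.041,0,0,0,0.085],[0,0.0095,-0.041,0,0,0,0.085],[0,0.0095,-0.041,0,0,0,0.085],[0,0.0095,-0.041,0,0,0,0.085],[0,0.0095,-0.041,0,0,0,0.085],[0,0.0095,-0.041,0,0,0,0.085],[0,0.0095,-0.041,0,0,0,0.085],[0,0.0095,-0.041,0,0,0,0.085],[0,0.0095,-0.041,0,0,0,0.085],[0,0.0095,-0.041,0,0,0,0.085],[0,0.0095,-0.041,0,0,0,0.085],[0,0.0095,-0.041,0,0,0,0.085],[0,0.0095,-0.041,0,0,0,0.085],[0,0.0095,-0.041,0,0,0,0.085]]]'

```text
t: 3.23
tool_pos: [0.3559, 0.147, 0.3587]
tool_rot: [1.211, 1.204, -1.186]
contact_force: [1.2, -1.2, 1.2]
opening: 0.0853
```

```bash
cat >> h.py <<'E'
np.set_printoptions(precision=4,suppress=True)
ALL=["bottle","vial","tube_1","bottle_tray","vial_tray","tube_tray"]
def look(name,things=ALL,cam="wrist"):
    T=pose(); im=get_image(cam); save(im,name); M=c2w(cam,T)
    for t in things:
        for d in mark_of(cam,t):
            p=w(M,d["at"]); print(t,round(d["conf"],2),p,px(cam,M,p).round())
    return im,M
E
python3 - <<'E'
from h import *
o=ctrl.get_obs(); print(o["q"],o["tool_pos"]); print(pose()[:3,:3])
im,M=look("w0.png"); print(M)
E
```

```text
[ 0.1982 -0.605   1.94   -0.0005  1.7886  0.1858] [0.3559 0.147  0.3587]
[[ 0.0177  0.9998  0.0123]
 [ 0.0031  0.0123 -0.9999]
 [-0.9998  0.0178 -0.0029]]
bottle 0.66 [0.4742 0.1044 0.0018] [396. 215.]
vial 0.93 [0.4605 0.1988 0.0031] [392. 150.]
tube_1 0.83 [0.458  0.2853 0.0043] [395.  83.]
tube_1 0.53 [ 0.5746  0.3423 -0.    ] [488.  36.]
bottle_tray 0.9 [0.6072 0.2417 0.0047] [501. 119.]
vial_tray 0.66 [0.6137 0.1424 0.0005] [492. 191.]
tube_tray 0.56 [0.5781 0.3423 0.0005] [491.  36.]
tube_tray 0.36 [0.4581 0.287  0.0029] [395.  81.]
[[ 0.9998  0.0062  0.0207  0.3529]
 [ 0.0126 -0.9452 -0.3262  0.2302]
 [ 0.0175  0.3264 -0.9451  0.5025]
 [ 0.      0.      0.      1.    ]]
```

View pics/w0.png

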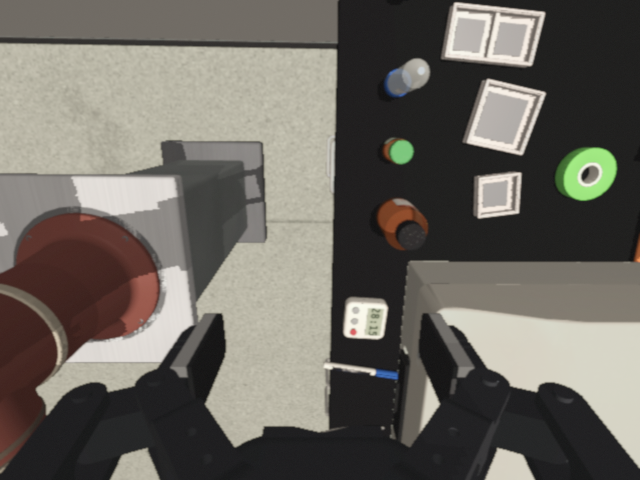

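Wrist view: bottle at px (403,225), vial (398,150), tube A (405,77), trays at (505,117), (498,195) and (492,37). All three views agree to a few mm. Next I'll measure the tray yaws and work out the move to above the bottle.

```bash
cat >> h.py <<'E'
def to(x,y,z,yaw=0):
    "shift (mm) and turn (deg) in tool axes to reach TCP x,y,z pointing down, jaw axis at yaw"
    T=pose(); c,s=np.cos(yaw),np.sin(yaw)
    G=np.eye(4); G[:3,:3]=np.array([[0,c,s],[0,s,-c],[-1,0,0]]); G[:3,3]=x,y,z
    D=np.linalg.inv(T)@G
    print("goal",(x,y,z),"shift mm",(D[:3,3]*1000).round(1),"turn",np.degrees(R.from_matrix(D[:3,:3]).as_rotvec()).round(2))
def rect(cam,M,t,z=0.016):
    c=calibration(cam)
    for d in cut_out(cam,t):
        v,u=np.nonzero(d["mask"]); r=np.c_[(u-c["cx"])/c["fx"],(v-c["cy"])/c["fy"],np.ones(len(u))]@M[:3,:3].T
        P=M[:3,3]+r*((z-M[2,3])/r[:,2])[:,None]
        b=cv2.minAreaRect((P[:,:2]*1000).astype(np.float32)); print(cam,t,round(d["conf"],2),np.round(b[0],1),np.round(b[1],1),round(b[2],1))
E
python3 - <<'E'
from h import *
to(.473,.1055,.2); M=c2w("wrist")
for t in ["bottle_tray","vial_tray","tube_tray"]:
    rect("wrist",M,t); rect("scene",c2w("scene"),t)
E
```

```text
goal (0.473, 0.1055, 0.2) shift mm [160.1 113.7  39.4] turn [ 0.51 -0.15 -0.92]
wrist bottle_tray 0.56 [602.9 238.6] [82.5 89.3] 79.3
scene bottle_tray 0.75 [599.9 246.1] [79.1 92.7] 78.9
wrist vial_tray 0.7 [612.2 135.2] [65.2 61.4] 7.5
scene vial_tray 0.86 [610.1 143. ] [68.1 62.3] 8.2
wrist tube_tray 0.62 [571.6 334.4] [ 61.2 117. ] 85.6
scene tube_tray 0.83 [567.7 342.3] [ 61.4 125.3] 85.9
scene tube_tray 0.51 [494.   98.7] [ 59.  118.6] 72.1
scene tube_tray 0.27 [732.5 173.6] [70.  88.6] 77.5
```

arm_command --plan '[[[0.012,0.016,0.006,0,0,-0.3,0.085],[0.012,0.016,0.006,0,0,-0.3,0.085],[0.012,0.016,0.006,0,0,-0.3,0.085],[0.012,0.016,0.006,0,0,0,0.085],[0.012,0.016,0.006,0,0,0,0.085],[0.03,0.016,0.005,0,0,0,0.085],[0.03,0.016,0.004,0,0,0,0.085],[0.035,0.002,0,0,0,0,0.085],[0,0,0,0,0,0,0.085],[0,0,0,0,0,0,0.085]]]'

```text
t: 4.72
tool_pos: [0.4799, 0.0996, 0.204]
tool_rot: [1.219, 1.204, -1.198]
contact_force: [0.4, -0.1, 2.2]
opening: 0.0852
```

```bash
python3 - <<'E'
from h import *
im,M=look("w1.png",["bottle","vial","vial_tray","bottle_tray"]); to(.473,.1055,.041)
T=pose(); print(T[:3])
E
```

```text
bottle 0.98 [0.4729 0.1073 0.0004] [312. 204.]
vial 0.96 [0.4616 0.2005 0.0031] [299. 106.]
vial_tray 0.93 [0.6131 0.1439 0.0001] [453. 167.]
bottle_tray 0.82 [0.6073 0.2437 0.0041] [462.  54.]
bottle_tray 0.43 [ 0.4336 -0.0624 -0.0027] [281. 343.]
goal (0.473, 0.1055, 0.041) shift mm [165.7 -10.8  -4.3] turn [ 0.05 -0.31 -1.  ]
[[ 0.0174  0.9998  0.001   0.4809]
 [ 0.0054  0.0009 -1.      0.1003]
 [-0.9998  0.0175 -0.0054  0.2068]]
```

View pics/w1.png

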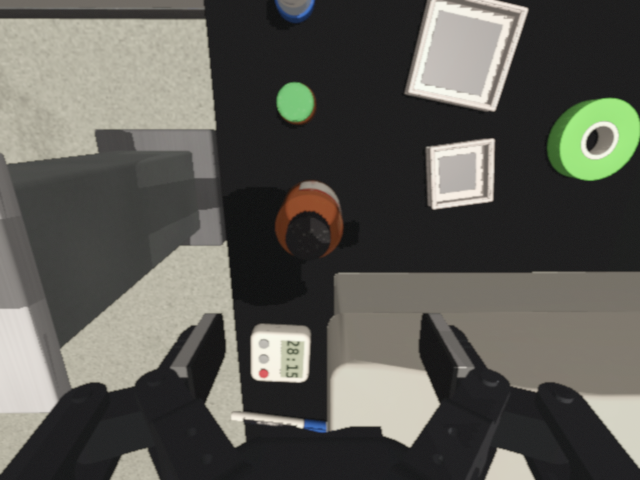

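The bottle is at px (310,215), below the open jaws. The two wrist positions agree on it. I'll correct laterally and descend partway.

arm_command --plan '[[[0.005,-0.006,-0.003,0,0,-0.5,0.085],[0.015,-0.005,-0.002,0,0,-0.5,0.085],[0.025,0,0,0,0,-0.3,0.085],[0.03,0,0,0,0,0,0.085],[0.025,0,0,0,0,0,0.085],[0,0,0,0,0,0,0.085]]]'

```text
t: 5.47
tool_pos: [0.4725, 0.1085, 0.1101]
tool_rot: [1.217, 1.209, -1.196]
contact_force: [-0.8, 0.3, -0.8]
opening: 0.085
```

```bash
python3 - <<'E'
from h import *
to(.473,.106,.041)
print(ctrl.get_obs()["contact_force"])
E
```

```text
goal (0.473, 0.106, 0.041) shift mm [69.1 -0.2  2.9] turn [ 0.19 -0.4  -0.56]
[-0.7665  0.3311 -0.8415]
```

Well aligned. Descend and close.

arm_command --plan '[[[0.02,0,0.002,0,0,-0.3,0.085],[0.025,0,0.001,0,0,-0.2,0.085],[0.018,0,0,0,0,0,0.085],[0.006,0,0,0,0,0,0.085],[0,0,0,0,0,0,0.05],[0,0,0,0,0,0,0.05],[0,0,0,0,0,0,0.05],[0,0,0,0,0,0,0.05],[0,0,0,0,0,0,0.05],[0,0,0,0,0,0,0.05]]]' --squeeze 40

```text
t: 6.3
tool_pos: [0.4755, 0.1081, 0.0466]
tool_rot: [1.215, 1.211, -1.194]
contact_force: [-0.1, 0.3, -2.0]
opening: 0.0548
```

```bash
python3 - <<'E'
from h import *
to(.473,.106,.131); to(.604,.244,.131,-.19)
o=ctrl.get_obs();print(o["contact_force"],o["opening"],o["tool_pos"])
E
```

```text
goal (0.473, 0.106, 0.131) shift mm [-84.4  -1.7   1.4] turn [ 0.36 -0.45 -0.54]
goal (0.604, 0.244, 0.131) shift mm [ -82.1  130.1 -135.7] turn [11.25 -0.5  -0.49]
[-0.0742  0.3452 -2.0133] 0.054820599194963605 [0.4755 0.1081 0.0466]
```

arm_command --plan '[[[-0.01,0,0,0,0,0,0.05],[-0.02,0,0,0,0,0,0.05],[-0.025,0,0,0,0,0,0.05],[-0.02,0.005,-0.005,0,0,0,0.05],[-0.008,0.012,-0.012,0,0,0,0.05],[0,0.015,-0.016,0,0,0,0.05],[0,0.02,-0.021,0,0,0,0.05],[0,0.02,-0.021,0,0,0,0.05],[0,0.02,-0.021,0,0,0,0.05],[0,0.017,-0.018,0,0,0,0.05],[0,0.012,-0.013,0,0,0,0.05],[0,0.006,-0.006,0,0,0,0.05],[0,0,0,0,0,0,0.05],[0,0,0,0,0,0,0.05]]]'

```text
t: 7.47
tool_pos: [0.6064, 0.2468, 0.1462]
tool_rot: [1.22, 1.206, -1.191]
contact_force: [0.1, -0.7, -3.3]
opening: 0.0546
```

```bash
python3 - <<'E'
from h import *
T=pose();im,M=look("w2.png",["bottle","bottle_tray"]); M=c2w("wrist",T); rect("wrist",M,"bottle_tray"); to(.604,.244,.051)
o=ctrl.get_obs();print(o["contact_force"],o["opening"],T[:3])
E
```

```text
bottle 0.83 [0.6052 0.245  0.1045] [318. 278.]
bottle 0.26 [ 0.5747  0.3438 -0.0032] [279. 108.]
bottle_tray 0.95 [0.6063 0.2423 0.0032] [319. 233.]
wrist bottle_tray 0.88 [605.6 243.9] [84.1 82.3] 79.3
goal (0.604, 0.244, 0.051) shift mm [94.9 -3.4  2.9] turn [ 0.18 -0.51 -0.87]
[-0.0667  0.5109 -2.0859] 0.05485700627356497 [[ 0.0153  0.9999  0.0042  0.6064]
 [ 0.0087  0.0041 -1.      0.2468]
 [-0.9998  0.0154 -0.0087  0.1462]]
```

View pics/w2.png

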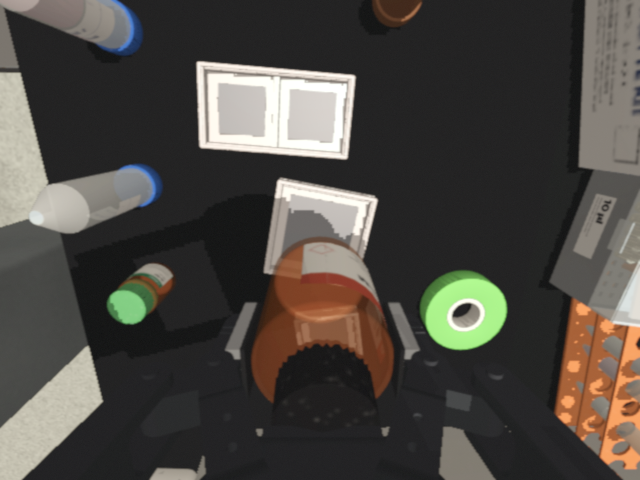

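The bottle is held upright at px (320,330), with its tray below at (320,233) and nearly centred. Lower it.

arm_command --plan '[[[0.01,-0.001,0.002,0,0,0,0.05],[0.02,-0.001,0.002,0,0,0,0.05],[0.025,0,0,0,0,0,0.05],[0.02,0,0,0,0,0,0.05],[0.008,0,0,0,0,0,0.05],[0,0,0,0,0,0,0.05]]]'

```text
t: 8.17
tool_pos: [0.6036, 0.2389, 0.0597]
tool_rot: [1.224, 1.203, -1.193]
contact_force: [-0.4, 0.5, -3.8]
opening: 0.0548
```

```bash
python3 - <<'E'
from h import *
to(.6055,.2435,.050)
o=ctrl.get_obs();print(o["contact_force"],o["opening"],o["tool_pos"])
E
```

```text
goal (0.6055, 0.2435, 0.05) shift mm [ 9.8  1.7 -4.5] turn [-0.01 -0.48 -0.99]
[-0.3627  0.5062 -3.7575] 0.054835271662679014 [0.6036 0.2389 0.0597]
```

arm_command --plan '[[[0.002,0.001,-0.002,0,0,0,0.05],[0.003,0.001,-0.002,0,0,0,0.05],[0.002,0,0,0,0,0,0.05],[0.0015,0,0,0,0,0,0.05],[0.001,0,0,0,0,0,0.05]]]'

```text
t: 8.58
tool_pos: [0.6074, 0.2433, 0.0526]
tool_rot: [1.227, 1.2, -1.19]
contact_force: [0.8, -0.1, -2.9]
opening: 0.0542
```

```bash
python3 - <<'E'
from h import *
to(.6055,.2435,.050)
o=ctrl.get_obs();print(o["contact_force"],o["opening"],o["tool_pos"])
E
```

```text
goal (0.6055, 0.2435, 0.05) shift mm [ 2.6 -1.9 -0.2] turn [-0.04 -0.54 -1.21]
[ 0.777  -0.1224 -2.9252] 0.05416240392589831 [0.6074 0.2433 0.0526]
```

arm_command --plan '[[[0.0015,0,0,0,0,0,0.05],[0.0015,0,0,0,0,0,0.05],[0,0,0,0,0,0,0.05]]]'

```text
t: 8.83
tool_pos: [0.6087, 0.2438, 0.0512]
tool_rot: [1.228, 1.199, -1.187]
contact_force: [-0.4, -0.6, -3.1]
opening: 0.0545
```

arm_command --plan '[[[0.0015,0,0,0,0,0,0.05],[0.0015,-0.001,0,0,0,0,0.05],[0,0,0,0,0,0,0.05]]]'

```text
t: 9.08
tool_pos: [0.6081, 0.2439, 0.0485]
tool_rot: [1.229, 1.198, -1.186]
contact_force: [-0.8, 0.9, -3.2]
opening: 0.0544
```

arm_command --plan '[[[0.0015,-0.001,0,0,0,0,0.05],[0.0015,0,0,0,0,0,0.05],[0,0,0,0,0,0,0.05]]]'

```text
t: 9.33
tool_pos: [0.6082, 0.2448, 0.048]
tool_rot: [1.231, 1.198, -1.184]
contact_force: [0.6, 0.6, -4.0]
opening: 0.0547
```

```bash
python3 - <<'E'
from h import *
im=get_image("scene")
for _ in range(4):
    T=pose(); o=ctrl.get_obs(); print(T[:3,0],o["tool_pos"],o["contact_force"]); get_image("scene")
M=c2w("scene"); [print(w(M,d["at"]),d["conf"]) for d in mark_of("scene","bottle")]
save(cv2.resize(im[190:340,160:400],None,fx=3,fy=3,interpolation=cv2.INTER_CUBIC),"s2.png")
E
```

```text
[ 0.0276  0.0121 -0.9995] [0.6083 0.2448 0.0479] [ 0.9644 -0.2443 -2.5907]
[ 0.0276  0.0122 -0.9995] [0.6083 0.2448 0.0477] [-0.3935  1.7179  0.6529]
[ 0.0276  0.0123 -0.9995] [0.6083 0.2448 0.0477] [-0.0043  0.5702 -0.0991]
[ 0.0276  0.0122 -0.9995] [0.6083 0.2448 0.0477] [-0.0331  1.2074  0.2356]
[0.6088 0.2431 0.0014] 0.79
```

View pics/s2.png

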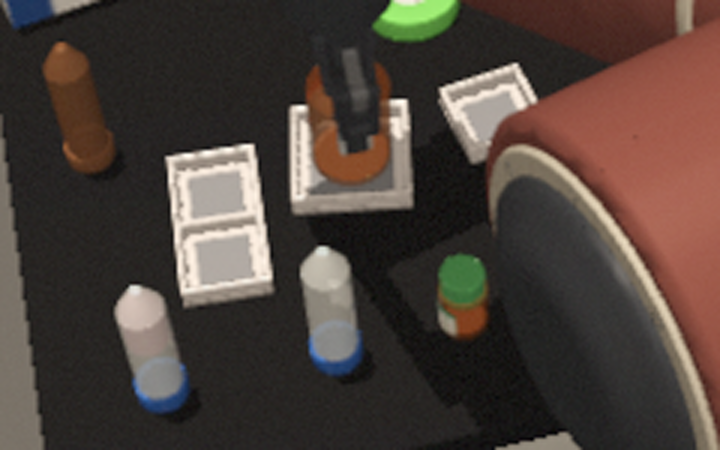

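The force has gone from −3 N to about 0, so the bottle's weight is on the floor. It stands inside its tray at px (350,160) in the crop. Release and rise straight up.

arm_command --plan '[[[0,0,0,0,0,0,0.085],[0,0,0,0,0,0,0.085],[0,0,0,0,0,0,0.085],[0,0,0,0,0,0,0.085],[0,0,0,0,0,0,0.085],[-0.012,0,0,0,0,0,0.085],[-0.025,0,0,0,0,0,0.085],[-0.03,0,0,0,0,0,0.085],[-0.03,0,0,0,0,0,0.085],[-0.03,0,0,0,0,-1,0.085],[-0.015,0,0,0,-0.7,-1,0.085],[0,0,0,0,0,0,0.085]]]'

```text
t: 10.63
tool_pos: [0.603, 0.242, 0.1982]
tool_rot: [1.202, 1.216, -1.22]
contact_force: [0.7, 0.2, 0.1]
opening: 0.085
```

```bash
python3 - <<'E'
from h import *
M=c2w("scene"); get_image("scene"); [print(w(M,d["at"]),d["conf"]) for d in mark_of("scene","bottle")+mark_of("scene","vial")+mark_of("scene","tube_1")]
im,M=look("w3.png",["vial","bottle"])
to(.46,.202,.18);print(ctrl.get_obs()["q"])
E
```

```text
[0.6073 0.2441 0.0028] 0.8
[ 0.4544  0.2001 -0.0031] 0.67
[0.4574 0.2843 0.0011] 0.92
[ 0.4615  0.3988 -0.0023] 0.86
[0.6615 0.4197 0.0031] 0.65
vial 0.65 [0.4624 0.2024 0.0075] [191. 250.]
vial 0.58 [0.4592 0.2844 0.0046] [178. 168.]
bottle 0.65 [0.6084 0.2431 0.007 ] [335. 212.]
goal (0.46, 0.202, 0.18) shift mm [  13.2 -139.    39. ] turn [-0.04  0.31  1.35]
[0.2666 0.1441 1.5853 0.0011 1.4364 0.2672]
```

arm_command --plan '[[[0,-0.01,0.003,0,0,0,0.06],[0,-0.02,0.006,0,0,0.5,0.06],[0,-0.025,0.007,0,0,0,0.06],[0.005,-0.025,0.007,0,0,0,0.06],[0.01,-0.025,0.007,0,0,0,0.06],[0.015,-0.018,0.006,0,0,0,0.06],[0.02,-0.012,0.003,0,0,0,0.06],[0.015,0,0,0,0,0,0.06],[0,0,0,0,0,0,0.06]]]'

```text
t: 11.73
tool_pos: [0.4508, 0.1979, 0.113]
tool_rot: [1.188, 1.224, -1.237]
contact_force: [-0.5, 0.4, -0.8]
opening: 0.0597
```

```bash
python3 - <<'E'
from h import *
get_image("scene");im,M=look("w4.png",["vial"])
to(.46,.202,.027); print(pose()[:3])
E
```

```text
vial 0.7 [0.4595 0.2006 0.0031] [336. 234.]
goal (0.46, 0.202, 0.027) shift mm [90.1  7.9 -3.8] turn [-0.07  0.45  1.4 ]
[[-0.0245  0.9997 -0.0011  0.4543]
 [-0.0078 -0.0013 -1.      0.1989]
 [-0.9997 -0.0245  0.0078  0.1173]]
```

View pics/w4.png

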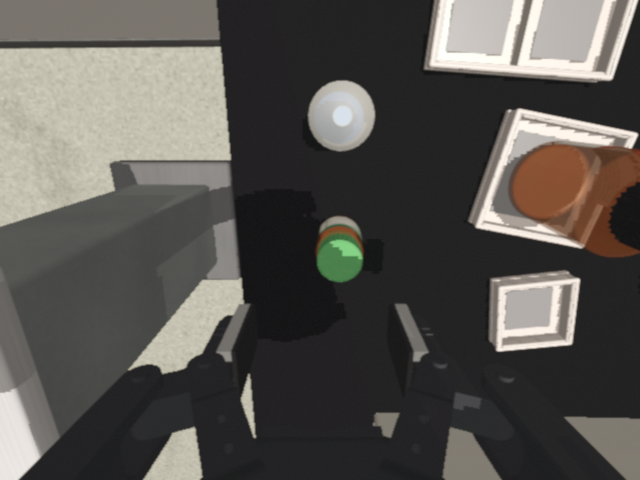

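The vial is at px (340,250), between the jaws, with tube A clear at (342,115). The bottle stands upright in its tray on the right. Descend to the cap.

arm_command --plan '[[[0.01,0.003,-0.002,0,0,0.6,0.06],[0.02,0.003,-0.002,0,0,0.6,0.06],[0.025,0.001,0,0,0,0.3,0.06],[0.02,0,0,0,0,0,0.06],[0.007,0,0,0,0,0,0.06],[0,0,0,0,0,0,0.06]]]'

```text
t: 12.38
tool_pos: [0.4732, 0.2055, 0.0435]
tool_rot: [1.219, 1.19, -1.195]
contact_force: [-0.2, -0.5, 0.2]
opening: 0.0597
```

```bash
python3 - <<'E'
from h import *
get_image("scene");get_image("scene")
to(.46,.2015,.027)
E
```

```text
goal (0.46, 0.2015, 0.027) shift mm [ 17.8 -14.5   4.3] turn [-0.09  0.09 -1.44]
```

arm_command --plan '[[[0,-0.006,0.001,0,0,-0.3,0.06],[0,-0.003,0.001,0,0,-0.3,0.06],[0,0,0,0,0,0,0.06],[0,0,0,0,0,0,0.06]]]'

```text
t: 12.82
tool_pos: [0.4677, 0.2046, 0.0502]
tool_rot: [1.221, 1.193, -1.194]
contact_force: [-0.1, -0.2, 0.1]
opening: 0.0599
```

```bash
python3 - <<'E'
from h import *
get_image("scene");im,M=look("w5.png",["vial"])
to(.46,.2015,.027);print(ctrl.get_obs()["contact_force"])
E
```

```text
vial 0.72 [0.4637 0.1991 0.0045] [313. 281.]
vial 0.43 [0.6078 0.242  0.005 ] [564. 210.]
goal (0.46, 0.2015, 0.027) shift mm [22.6 -8.1  3.1] turn [-0.09 -0.03 -1.2 ]
[-0.3501 -0.1839  0.3469]
```

arm_command --plan '[[[0.003,-0.004,0.002,0,0,-0.4,0.06],[0.007,-0.002,0.001,0,0,-0.3,0.06],[0.007,0,0,0,0,0,0.06],[0.004,0,0,0,0,0,0.06],[0,0,0,0,0,0,0.06]]]'

```text
t: 13.38
tool_pos: [0.4608, 0.2011, 0.0263]
tool_rot: [1.214, 1.204, -1.205]
contact_force: [-0.2, 0.2, 0.2]
opening: 0.0605
```

```bash
python3 - <<'E'
from h import *
get_image("scene");get_image("scene")
to(.461,.2015,.027);print(ctrl.get_obs()["contact_force"])
E
```

```text
goal (0.461, 0.2015, 0.027) shift mm [-0.  -0.2 -0.2] turn [-0.09 -0.03 -0.45]
[-0.2765  0.3173  0.0044]
```

Right on target. Close gently.

arm_command --plan '[[[0,0,0,0,0,0,0.04],[0,0,0,0,0,0,0.03],[0,0,0,0,0,0,0.024],[0,0,0,0,0,0,0.024],[0,0,0,0,0,0,0.024],[0,0,0,0,0,0,0.024],[0,0,0,0,0,0,0.024],[0,0,0,0,0,0,0.024]]]' --squeeze 25

```text
t: 14.15
tool_pos: [0.4622, 0.2017, 0.028]
tool_rot: [1.216, 1.202, -1.203]
contact_force: [-0.4, 0.1, -0.0]
opening: 0.0302
```

```bash
python3 - <<'E'
from h import *
get_image("scene");get_image("scene")
to(.6137,.1425,.1);o=ctrl.get_obs();print(o["contact_force"],o["opening"],pose()[:3])
E
```

```text
goal (0.6137, 0.1425, 0.1) shift mm [-70.5 152.2  58.9] turn [-0.08 -0.06 -0.56]
[0.4745 0.4111 0.2887] 0.030161992003285707 [[ 0.0097  1.     -0.0014  0.4622]
 [ 0.0011 -0.0014 -1.      0.2017]
 [-1.      0.0097 -0.0011  0.0281]]
```

arm_command --plan '[[[-0.01,0,0,0,0,0,0.024],[-0.02,0,0,0,0,0,0.024],[-0.02,0,0,0,0,0,0.024],[-0.01,0.008,0.003,0,0,0,0.024],[0,0.014,0.005,0,0,0,0.024],[0,0.02,0.008,0,0,0,0.024],[0,0.022,0.009,0,0,0,0.024],[0,0.022,0.009,0,0,0,0.024],[0,0.022,0.009,0,0,0,0.024],[0,0.017,0.006,0,0,0,0.024],[0,0.01,0.004,0,0,0,0.024],[0,0.004,0.002,0,0,0,0.024],[0,0,0,0,0,0,0.024]]]'

```text
t: 15.33
tool_pos: [0.6124, 0.1415, 0.0985]
tool_rot: [1.218, 1.197, -1.196]
contact_force: [-0.1, -0.3, -0.7]
opening: 0.0303
```

```bash
python3 - <<'E'
from h import *
get_image("scene");im,M=look("w6.png",["vial","vial_tray"]); rect("wrist",M,"vial_tray")
to(.6137,.1425,.033);o=ctrl.get_obs();print(o["contact_force"],o["opening"],pose()[:3])
E
```

```text
vial 0.79 [0.6136 0.143  0.0763] [323. 288.]
vial_tray 0.96 [0.6136 0.1405 0.0029] [321. 247.]
goal (0.6137, 0.1425, 0.033) shift mm [65.   2.3  0.2] turn [ 0.09 -0.05 -0.93]
[ 0.1535  0.5577 -0.9328] 0.03049774248990576 [[ 0.0162  0.9999  0.0015  0.6103]
 [ 0.0009  0.0015 -1.      0.1426]
 [-0.9999  0.0162 -0.0009  0.098 ]]
```

View pics/w6.png

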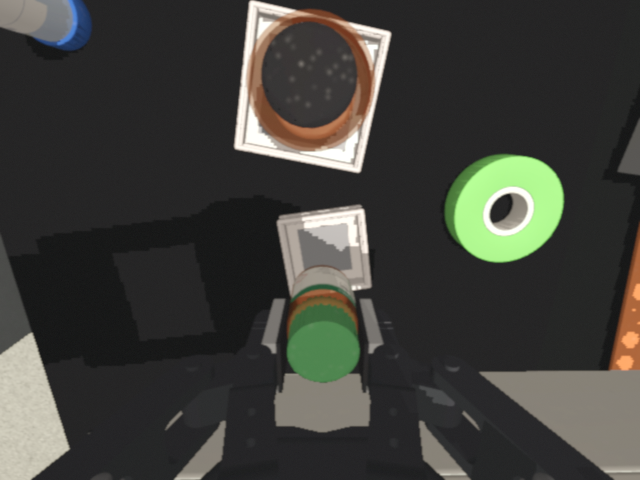

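The vial is held upright at px (323,330) and its tray is straight below at (325,247). The bottle stands in its own tray at (312,85). Lower, settle, then creep.

arm_command --plan '[[[0.008,0.001,0,0,0,0,0.024],[0.014,0.001,0,0,0,0,0.024],[0.014,0,0,0,0,0,0.024],[0.008,0,0,0,0,0,0.024],[0.004,0,0,0,0,0,0.024],[0,0,0,0,0,0,0.024]]]'

```text
t: 16.08
tool_pos: [0.61, 0.144, 0.0432]
tool_rot: [1.213, 1.202, -1.197]
contact_force: [-0.2, -0.5, 0.8]
opening: 0.0302
```

```bash
python3 - <<'E'
from h import *
get_image("scene");get_image("scene")
to(.6137,.142,.032);o=ctrl.get_obs();print(o["contact_force"],o["opening"],o["tool_pos"])
E
```

```text
goal (0.6137, 0.142, 0.032) shift mm [12.6  2.8  2.1] turn [ 0.22 -0.05 -0.83]
[-0.253   0.3797 -0.3681] 0.030227768191766705 [0.6107 0.1441 0.0445]
```

arm_command --plan '[[[0.003,0.001,0.001,0,0,0,0.024],[0.004,0.001,0,0,0,0,0.024],[0.002,0,0,0,0,0,0.024],[0.0015,0,0,0,0,0,0.024],[0.001,0,0,0,0,0,0.024],[0,0,0,0,0,0,0.024]]]'

```text
t: 16.68
tool_pos: [0.6155, 0.143, 0.0347]
tool_rot: [1.217, 1.197, -1.191]
contact_force: [-0.1, -0.8, -0.9]
opening: 0.0303
```

```bash
python3 - <<'E'
from h import *
get_image("scene");get_image("scene")
to(.6137,.142,.032);o=ctrl.get_obs();print(o["contact_force"],o["opening"],o["tool_pos"])
E
```

```text
goal (0.6137, 0.142, 0.032) shift mm [ 2.9 -1.9  1.1] turn [ 0.21 -0.08 -1.14]
[ 0.9861  0.3189 -1.1834] 0.030415629268276307 [0.6156 0.1431 0.0349]
```

arm_command --plan '[[[0.0015,-0.001,0,0,0,0,0.024],[0.0015,0,0,0,0,0,0.024],[0.0005,0,0,0,0,0,0.024],[0,0,0,0,0,0,0.024]]]'

```text
t: 17.12
tool_pos: [0.6148, 0.1432, 0.0316]
tool_rot: [1.217, 1.197, -1.19]
contact_force: [-1.1, -0.2, -1.1]
opening: 0.0302
```

```bash
python3 - <<'E'
from h import *
for _ in range(4):
    get_image("scene"); o=ctrl.get_obs();print(o["contact_force"],o["opening"],o["tool_pos"])
to(.6137,.142,.032)
E
```

```text
[ 0.3094  0.7726 -0.1924] 0.03003348161697194 [0.6148 0.1432 0.0316]
[0.1147 0.4565 0.0031] 0.030493555192973348 [0.6149 0.1432 0.0317]
[ 0.8732 -0.5653  0.0024] 0.030250989294549314 [0.615  0.1432 0.0318]
[-0.0308  0.7657 -0.3219] 0.030258707606971746 [0.615  0.1432 0.0318]
goal (0.6137, 0.142, 0.032) shift mm [-0.2 -1.3  1.2] turn [ 0.21 -0.09 -1.21]
```

arm_command --plan '[[[0.0008,0,0,0,0,0,0.024],[0,0,0,0,0,0,0.04],[0,0,0,0,0,0,0.055],[0,0,0,0,0,0,0.06],[0,0,0,0,0,0,0.06],[0,0,0,0,0,0,0.06],[-0.01,0,0,0,0,0,0.06],[-0.02,0,0,0,0,0,0.06],[-0.03,0,0,0,0,0,0.06],[-0.03,0,0,0,0,0,0.06],[-0.03,0,0,0,0,0,0.06],[-0.025,0,0,0,0,0,0.06],[-0.015,0,0,0,0,0,0.06],[0,0,0,0,0,0,0.06]]]'

```text
t: 18.48
tool_pos: [0.6102, 0.1428, 0.2013]
tool_rot: [1.216, 1.198, -1.192]
contact_force: [0.1, -0.5, 0.9]
opening: 0.06
```

```bash
python3 - <<'E'
from h import *
get_image("scene");im,M=look("w7.png",["vial","vial_tray","bottle","tube_1"])
to(.5,.2,.19); to(.459,.285,.19,-1.57);o=ctrl.get_obs();print(o["q"],o["tool_pos"])
E
```

```text
vial 0.85 [0.6161 0.1465 0.0064] [324. 209.]
vial 0.55 [0.6099 0.2419 0.0035] [318. 107.]
vial_tray 0.8 [0.6148 0.1418 0.0034] [323. 213.]
bottle 0.88 [0.6083 0.242  0.0057] [316. 107.]
tube_1 0.92 [0.4598 0.285  0.0022] [146.  53.]
goal (0.5, 0.2, 0.19) shift mm [   2.1 -106.4  -58.1] turn [ 0.21  0.   -0.34]
goal (0.459, 0.285, 0.19) shift mm [   1.9 -147.1 -143.2] turn [90.16 -0.27 -0.27]
[ 0.1114  0.0704  1.6595 -0.0007  1.4058  0.1079] [0.6066 0.1423 0.1927]
```

View pics/w7.png

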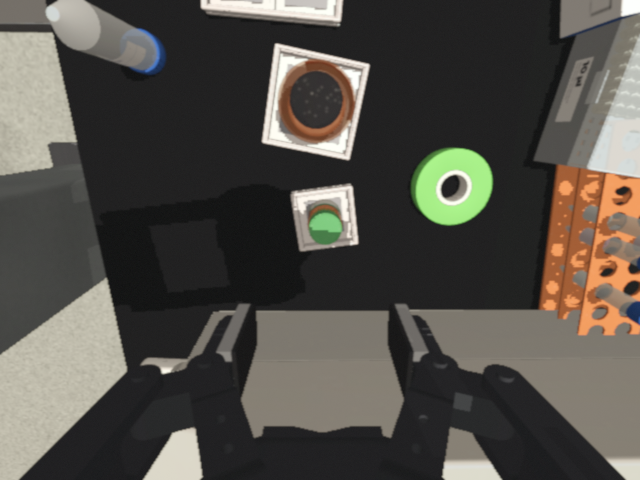

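The vial stands upright in its tray at px (325,220) and the bottle in its own at (316,100). Next is tube A: cross over to it high, then turn the jaws along y.

arm_command --plan '[[[0,-0.008,-0.008,0,0,0,0.06],[0,-0.016,-0.016,0,0,0,0.06],[0,-0.022,-0.022,0,0,0,0.06],[0,-0.022,-0.022,0,0,0,0.06],[0,-0.022,-0.022,0,0,0,0.06],[0,-0.022,-0.022,-4,0,0,0.06],[0,-0.016,-0.016,-7,0,0,0.06],[0,-0.006,-0.008,-7,0,0,0.06],[0,0,0,-7,0,0,0.06],[0,0,0,-7,0,0,0.06],[0,0,0,-7,0,0,0.06],[0,0,0,-7,0,0,0.06],[0,0,0,-7,0,0,0.06],[0,0,0,-7,0,0,0.06],[0,0,0,-7,0,0,0.06],[0,0,0,-7,0,0,0.06],[0,0,0,-7,0,0,0.06],[0,0,0,-4,0,0,0.06],[0,0,0,0,0,0,0.06]]]'

```text
t: 20.37
tool_pos: [0.437, 0.2834, 0.1627]
tool_rot: [0.028, 1.614, -0.051]
contact_force: [0.2, 0.0, -0.4]
opening: 0.0599
```

```bash
python3 - <<'E'
from h import *
get_image("scene");im,M=look("w8.png",["tube_1","tube_tray"])
to(.459,.285,.14,1.494);o=ctrl.get_obs();print(o["q"],o["tool_pos"])
E
```

```text
tube_1 0.9 [ 0.6607  0.4151 -0.0028] [455. 419.]
tube_1 0.68 [0.4588 0.3936 0.0007] [445. 247.]
tube_tray 0.89 [0.5764 0.3436 0.001 ] [391. 358.]
goal (0.459, 0.285, 0.14) shift mm [22.6  3.1 22. ] turn [ 1.35 -2.37  0.89]
[ 0.4286 -0.1153  1.8927  0.0059  1.408  -1.0901] [0.4378 0.2834 0.1636]
```

View pics/w8.png

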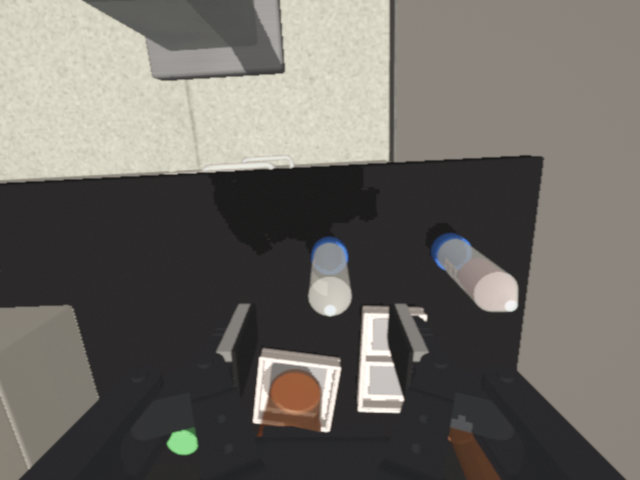

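Tube A stands at px (330,275), just ahead of the jaws, with tube B at (475,270). Correct the offset and tilt above it.

arm_command --plan '[[[0,0.001,0.006,0.4,-0.6,0.2,0.06],[0.003,0.001,0.007,0.4,-0.6,0.2,0.06],[0.006,0,0.005,0,-0.4,0.2,0.06],[0.004,0,0.002,0,0,0,0.06],[0,0,0,0,0,0,0.06]]]'

```text
t: 20.98
tool_pos: [0.4601, 0.2843, 0.1489]
tool_rot: [0.054, 1.579, -0.059]
contact_force: [0.8, -1.4, -0.5]
opening: 0.0598
```

```bash
python3 - <<'E'
from h import *
get_image("scene");get_image("scene"); M=c2w("scene"); [print(w(M,d["at"]),d["conf"]) for d in mark_of("scene","tube_1")]
get_image("wrist"); M=c2w("wrist"); [print("w",w(M,d["at"]),d["conf"]) for d in mark_of("wrist","tube_1")]
to(.459,.285,.049,1.494)
E
```

```text
[0.4588 0.2871 0.0034] 0.94
[ 0.4601  0.4005 -0.0025] 0.91
[0.6594 0.4204 0.0014] 0.68
w [0.4571 0.2859 0.0059] 0.85
w [0.4584 0.3971 0.0003] 0.64
goal (0.459, 0.285, 0.049) shift mm [101.4   0.5  -0.3] turn [ 0.33 -0.45  0.15]
```

arm_command --plan '[[[0.008,0,0,0,0,0,0.06],[0.018,0,0,0,0,0,0.06],[0.022,0,0,0,0,0,0.06],[0.022,0,0,0,0,0,0.06],[0.014,0,0,0,0,0,0.06],[0.005,0,0,0,0,0,0.06],[0,0,0,0,0,0,0.06]]]'

```text
t: 21.82
tool_pos: [0.4607, 0.2857, 0.0589]
tool_rot: [0.056, 1.572, -0.055]
contact_force: [0.1, -0.1, 0.2]
opening: 0.0598
```

```bash
python3 - <<'E'
from h import *
get_image("scene");get_image("scene"); to(.459,.2855,.049,1.494); print(ctrl.get_obs()["contact_force"])
E
```

```text
goal (0.459, 0.2855, 0.049) shift mm [11.5 -0.8 -2.6] turn [ 0.36  0.   -0.09]
[-0.1376  0.6009 -0.606 ]
```

arm_command --plan '[[[0.005,0,-0.002,0,0,0,0.06],[0.004,0,0,0,0,0,0.06],[0,0,0,0,0,0,0.05],[0,0,0,0,0,0,0.04],[0,0,0,0,0,0,0.03],[0,0,0,0,0,0,0.022],[0,0,0,0,0,0,0.022],[0,0,0,0,0,0,0.022],[0,0,0,0,0,0,0.022],[0,0,0,0,0,0,0.022]]]' --squeeze 25

```text
t: 22.75
tool_pos: [0.4629, 0.288, 0.0561]
tool_rot: [0.06, 1.561, -0.05]
contact_force: [-1.0, 1.0, -0.0]
opening: 0.0279
```

```bash
python3 - <<'E'
from h import *
get_image("scene");get_image("scene"); to(.601,.3405,.11,1.494); o=ctrl.get_obs(); print(o["contact_force"],o["opening"],o["tool_pos"])
E
```

```text
goal (0.601, 0.3405, 0.11) shift mm [-52.3  62.5 134.5] turn [ 0.37  0.49 -0.35]
[ 0.3065 -0.6126 -0.4191] 0.028356622137315594 [0.463  0.2879 0.0561]
```

arm_command --plan '[[[-0.01,0,0,0,0,0,0.022],[-0.02,0,0,0,0,0,0.022],[-0.02,0,0,0,0,0,0.022],[-0.008,0.003,0.006,0,0,0,0.022],[0,0.006,0.013,0,0,0,0.022],[0,0.009,0.019,0,0,0,0.022],[0,0.01,0.021,0,0,0,0.022],[0,0.01,0.021,0,0,0,0.022],[0,0.009,0.02,0,0,0,0.022],[0,0.007,0.016,0,0,0,0.022],[0,0.004,0.009,0,0,0,0.022],[0,0.001,0.003,0,0,0,0.022],[0,0,0,0,0,0,0.022]]]'

```text
t: 23.93
tool_pos: [0.6037, 0.3412, 0.1219]
tool_rot: [0.061, 1.557, -0.049]
contact_force: [0.6, -0.4, -0.3]
opening: 0.0281
```

```bash
python3 - <<'E'
from h import *
get_image("scene");im,M=look("w9.png",["tube_1","tube_tray"]); rect("wrist",M,"tube_tray")
im=get_image("scene"); M=c2w("scene"); [print(w(M,d["at"]),d["conf"]) for d in mark_of("scene","tube_1")+mark_of("scene","tube_tray")]
get_image("side"); M=c2w("side"); [print("side",w(M,d["at"]),d["conf"]) for d in mark_of("side","tube_tray")]
save(cv2.resize(im[150:340,160:400],None,fx=3,fy=3,interpolation=cv2.INTER_CUBIC),"s9.png")
to(.6015,.3405,.06,1.494); o=ctrl.get_obs(); print(o["contact_force"],o["opening"],pose()[:3])
E
```

```text
tube_1 0.76 [0.4592 0.3947 0.0005] [388.  21.]
tube_1 0.69 [0.5991 0.3399 0.0704] [321. 263.]
tube_1 0.69 [0.6603 0.4134 0.    ] [411. 290.]
tube_tray 0.69 [0.574  0.3428 0.0023] [322. 198.]
wrist tube_tray 0.72 [719.1 162.2] [35.8 88.9] 35.3
wrist tube_tray 0.58 [573.6 339.8] [ 59.3 113. ] 85.8
[0.6639 0.4187 0.0003] 0.77
[0.5985 0.3392 0.0668] 0.76
[ 0.4589  0.3969 -0.0024] 0.61
[ 0.5714  0.3417 -0.0025] 0.67
side [0.5752 0.3389 0.0007] 0.95
goal (0.6015, 0.3405, 0.06) shift mm [62.  -1.  -1.8] turn [ 0.4   0.73 -0.48]
[ 0.5464 -0.3557 -1.345 ] 0.028569990585617898 [[ 0.0133  0.0697  0.9975  0.6026]
 [ 0.0074  0.9975 -0.0698  0.3409]
 [-0.9999  0.0084  0.0128  0.1221]]
```

View pics/w9.png

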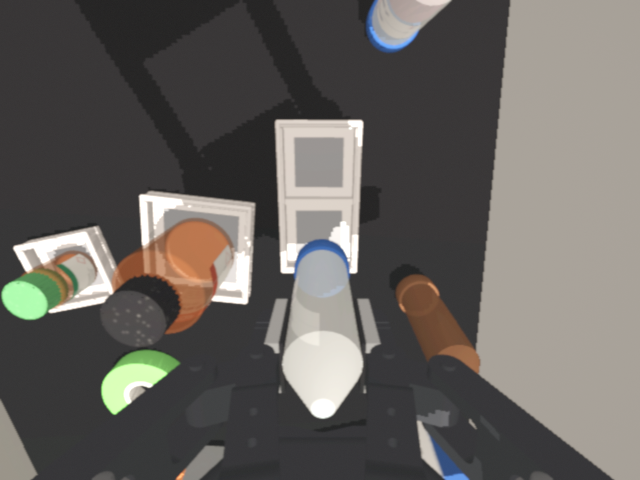

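The tube is held upright at px (322,320), over the far bay. Lower it.

arm_command --plan '[[[0.006,0,0,0,0,0,0.022],[0.012,0,0,0,0,0,0.022],[0.014,0,0,0,0,0,0.022],[0.01,0,0,0,0,0,0.022],[0.005,0,0,0,0,0,0.022],[0,0,0,0,0,0,0.022]]]'

```text
t: 24.93
tool_pos: [0.6021, 0.3409, 0.0689]
tool_rot: [0.06, 1.559, -0.049]
contact_force: [0.2, -0.4, -0.6]
opening: 0.0284
```

```bash
python3 - <<'E'
from h import *
get_image("scene");get_image("scene");to(.603,.3405,.06,1.494); o=ctrl.get_obs(); print(o["contact_force"],o["opening"],o["tool_pos"])
E
```

```text
goal (0.603, 0.3405, 0.06) shift mm [10.3 -0.7  0.3] turn [ 0.4   0.71 -0.48]
[ 0.3026 -0.3139 -0.4494] 0.028559330864260823 [0.6027 0.3412 0.0703]
```

arm_command --plan '[[[0.003,0,0,0,0,0,0.022],[0.003,0,0,0,0,0,0.022],[0.002,0,0,0,0,0,0.022],[0.0015,0,0,0,0,0,0.022],[0,0,0,0,0,0,0.022]]]'

```text
t: 25.45
tool_pos: [0.6046, 0.342, 0.0625]
tool_rot: [0.062, 1.553, -0.047]
contact_force: [-0.4, -0.1, -0.5]
opening: 0.0284
```

```bash
python3 - <<'E'
from h import *
for _ in range(3): get_image("scene"); o=ctrl.get_obs(); print(o["contact_force"],o["opening"],o["tool_pos"])
E
```

```text
[ 0.5356 -0.5337  0.1914] 0.028456584009767454 [0.6046 0.3421 0.0627]
[-0.291  -0.3178 -0.4536] 0.028643824456122863 [0.6047 0.3421 0.0628]
[-0.9414  0.7065 -0.9658] 0.028144216132010576 [0.6047 0.3421 0.0629]
```

arm_command --plan '[[[0.0015,0,0,0,0,0,0.022],[0.0015,0,0,0,0,0,0.022],[0.001,0,0,0,0,0,0.022],[0,0,0,0,0,0,0.022]]]'

```text
t: 25.93
tool_pos: [0.6054, 0.3424, 0.0596]
tool_rot: [0.063, 1.551, -0.046]
contact_force: [0.1, 0.3, -0.1]
opening: 0.028
```

```bash
python3 - <<'E'
from h import *
for _ in range(3): get_image("scene"); o=ctrl.get_obs(); print(o["contact_force"],o["opening"],o["tool_pos"])
E
```

```text
[0.0535 0.0119 0.2537] 0.028087402782524522 [0.6054 0.3424 0.0596]
[-0.4831 -0.0018  0.0416] 0.028472084300314688 [0.6053 0.3424 0.0596]
[-0.4789  0.8149 -0.2516] 0.02836821215175625 [0.6054 0.3424 0.0596]
```

arm_command --plan '[[[0.0008,0,0,0,0,0,0.022],[0,0,0,0,0,0,0.035],[0,0,0,0,0,0,0.05],[0,0,0,0,0,0,0.055],[0,0,0,0,0,0,0.055],[0,0,0,0,0,0,0.055],[-0.008,0,0,0,0,0,0.055],[-0.016,0,0,0,0,0,0.055],[-0.022,0,0,0,0,0,0.055],[-0.022,0,0,0,0,0,0.055],[-0.022,0,0,0,0,0,0.055],[-0.016,0,0,0,0,0,0.055],[-0.008,0,0,0,0,0,0.055],[0,0,0,0,0,0,0.055]]]'

```text
t: 27.25
tool_pos: [0.602, 0.3408, 0.1793]
tool_rot: [0.062, 1.554, -0.047]
contact_force: [-0.5, -0.1, 0.7]
opening: 0.0548
```

```bash
python3 - <<'E'
from h import *
get_image("scene");im,M=look("w10.png",["tube_1","bottle","vial"]); 
im=get_image("scene"); M=c2w("scene"); [print(w(M,d["at"]),d["conf"]) for d in mark_of("scene","tube_1")]
to(.459,.397,.16,1.494); print(ctrl.get_obs()["tool_pos"])
E
```

```text
tube_1 0.84 [ 0.6607  0.4116 -0.0011] [395. 265.]
tube_1 0.81 [0.4589 0.3977 0.0005] [379.  41.]
tube_1 0.77 [0.6022 0.3416 0.0084] [323. 217.]
bottle 0.7 [0.6083 0.2404 0.0048] [218. 230.]
vial 0.78 [0.6166 0.1425 0.0102] [116. 247.]
[0.6031 0.341  0.0051] 0.93
[ 0.6599  0.419  -0.0015] 0.89
[ 0.4627  0.3991 -0.0005] 0.73
goal (0.459, 0.397, 0.16) shift mm [  13.    47.1 -144.7] turn [ 0.4   0.5  -0.37]
[0.6    0.3398 0.1739]
```

View pics/w10.png

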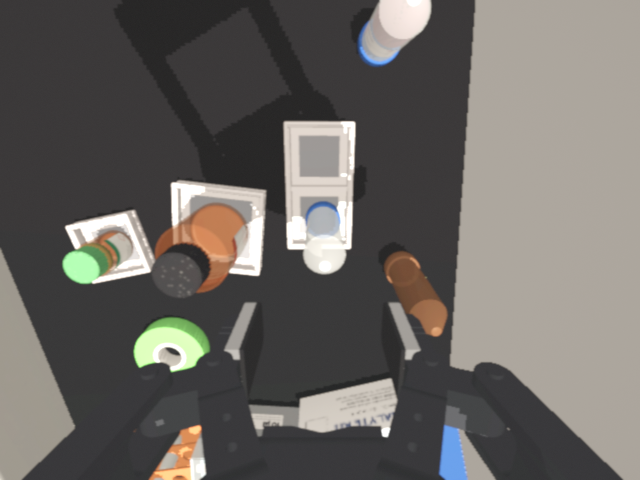

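Tube A stands in the far bay at px (323,230). On to tube B at (395,30).

arm_command --plan '[[[0,0.003,-0.008,0,0,0,0.06],[0,0.005,-0.016,0,0,0,0.06],[0,0.007,-0.021,0,0,0,0.06],[0,0.007,-0.022,0,0,0,0.06],[0,0.007,-0.022,0,0,0,0.06],[0,0.007,-0.022,0,0,0,0.06],[0,0.006,-0.016,0,0,0,0.06],[0,0.004,-0.01,0,0,0,0.06],[0,0.001,-0.004,0,0,0,0.06],[0,0,0,0,0,0,0.06]]]'

```text
t: 28.43
tool_pos: [0.4503, 0.3978, 0.1648]
tool_rot: [0.056, 1.573, -0.056]
contact_force: [0.1, 0.6, -0.3]
opening: 0.0599
```

```bash
python3 - <<'E'
from h import *
get_image("scene");im,M=look("w11.png",["tube_1"]); 
to(.460,.398,.052,1.494); print(ctrl.get_obs()["tool_pos"])
E
```

```text
tube_1 0.69 [0.6031 0.342  0.0067] [281. 366.]
tube_1 0.66 [ 0.6604  0.4148 -0.0009] [352. 400.]
tube_1 0.61 [0.4621 0.395  0.0018] [321. 234.]
goal (0.46, 0.398, 0.052) shift mm [113.1   1.2   8.3] turn [ 0.23 -0.11 -0.01]
[0.4519 0.3973 0.1651]
```

arm_command --plan '[[[0.004,0,0.003,0,0,0,0.06],[0.012,0,0.003,0,0,0,0.06],[0.02,0,0.002,0,0,0,0.06],[0.022,0,0,0,0,0,0.06],[0.022,0,0,0,0,0,0.06],[0.015,0,0,0,0,0,0.06],[0.006,0,0,0,0,0,0.06],[0,0,0,0,0,0,0.06]]]'

```text
t: 29.25
tool_pos: [0.4678, 0.3937, 0.0564]
tool_rot: [0.064, 1.568, -0.063]
contact_force: [0.1, -0.2, -0.6]
opening: 0.0599
```

```bash
python3 - <<'E'
from h import *
get_image("scene");get_image("scene")
to(.460,.397,.052,1.494); o=ctrl.get_obs(); print(o["tool_pos"],o["contact_force"])
E
```

```text
goal (0.46, 0.397, 0.052) shift mm [ 6.4  1.9 -8.7] turn [-0.23  0.2  -0.15]
[0.4685 0.3944 0.0584] [ 0.0601 -0.5455  0.0057]
```

arm_command --plan '[[[0.001,0.001,-0.004,0,0,0,0.06],[0.001,0.001,-0.003,0,0,0,0.06],[0.001,0,0,0,0,0,0.06],[0,0,0,0,0,0,0.06]]]'

```text
t: 29.68
tool_pos: [0.4639, 0.3989, 0.0597]
tool_rot: [0.069, 1.56, -0.058]
contact_force: [-0.3, -0.3, -0.6]
opening: 0.06
```

```bash
python3 - <<'E'
from h import *
get_image("scene");get_image("scene")
to(.460,.397,.052,1.494); o=ctrl.get_obs(); print(o["tool_pos"],o["contact_force"])
E
```

```text
goal (0.46, 0.397, 0.052) shift mm [ 7.8 -2.3 -4. ] turn [-0.25  0.56 -0.45]
[0.4641 0.399  0.0599] [ 0.7927 -0.1684  0.4036]
```

arm_command --plan '[[[0.003,-0.001,-0.002,0,0,0,0.06],[0.003,0,-0.001,0,0,0,0.06],[0.002,0,0,0,0,0,0.06],[0,0,0,0,0,0,0.05],[0,0,0,0,0,0,0.04],[0,0,0,0,0,0,0.03],[0,0,0,0,0,0,0.022],[0,0,0,0,0,0,0.022],[0,0,0,0,0,0,0.022],[0,0,0,0,0,0,0.022],[0,0,0,0,0,0,0.022]]]' --squeeze 25

```text
t: 30.7
tool_pos: [0.4611, 0.3984, 0.0517]
tool_rot: [0.07, 1.559, -0.057]
contact_force: [-0.5, -0.1, 0.5]
opening: 0.0281
```

```bash
python3 - <<'E'
from h import *
get_image("scene");get_image("scene"); to(.550,.344,.125,1.494); o=ctrl.get_obs(); print(o["contact_force"],o["opening"],o["tool_pos"])
E
```

```text
goal (0.55, 0.344, 0.125) shift mm [-72.7 -46.4  93.8] turn [-0.25  0.61 -0.48]
[-0.7975  0.7066 -0.3673] 0.028275766942157974 [0.4611 0.3984 0.0517]
```

arm_command --plan '[[[-0.01,0,0,0,0,0,0.022],[-0.02,0,0,0,0,0,0.022],[-0.02,0,0,0,0,0,0.022],[-0.01,-0.003,0.005,0,0,0,0.022],[0,-0.006,0.01,0,0,0,0.022],[0,-0.008,0.016,0,0,0,0.022],[0,-0.009,0.018,0,0,0,0.022],[0,-0.008,0.016,0,0,0,0.022],[0,-0.006,0.011,0,0,0,0.022],[0,-0.004,0.006,0,0,0,0.022],[0,-0.001,0.002,0,0,0,0.022],[0,0,0,0,0,0,0.022]]]'

```text
t: 31.8
tool_pos: [0.5464, 0.3396, 0.1137]
tool_rot: [0.068, 1.56, -0.06]
contact_force: [-0.1, 0.2, -0.2]
opening: 0.0283
```

```bash
python3 - <<'E'
from h import *
get_image("scene");im,M=look("w12.png",["tube_1","tube_tray"])
im=get_image("scene"); M=c2w("scene"); [print(w(M,d["at"]),d["conf"]) for d in mark_of("scene","tube_1")]
to(.547,.344,.0557,1.494); o=ctrl.get_obs(); print(o["contact_force"],o["opening"],pose()[:3])
E
```

```text
tube_1 0.94 [0.5464 0.3342 0.0622] [314. 270.]
tube_1 0.72 [ 0.6596  0.414  -0.0004] [416. 351.]
[ 0.6616  0.4208 -0.0018] 0.88
[0.5486 0.3423 0.0598] 0.64
goal (0.547, 0.344, 0.0557) shift mm [58.5  3.   0.7] turn [-0.14  0.56 -0.35]
[-0.7676  0.9762 -0.7458] 0.028250479939062424 [[ 0.0102  0.0792  0.9968  0.5454]
 [ 0.0053  0.9968 -0.0792  0.3408]
 [-0.9999  0.0061  0.0097  0.1142]]
```

View pics/w12.png

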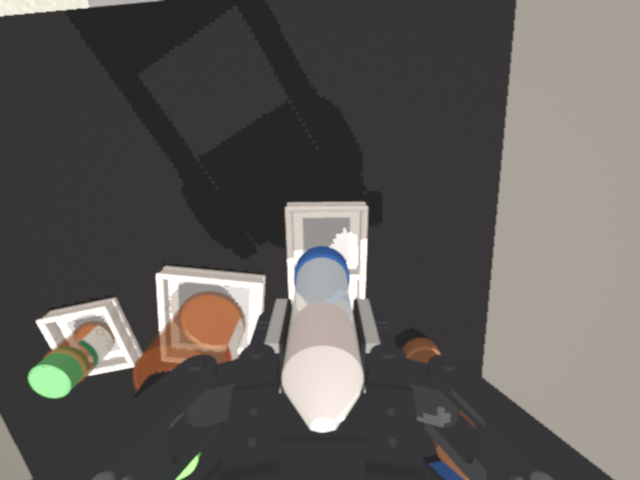

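Tube B is over the near bay. The tray centre line is at px 327 and the cap at 321, which confirms a shift of about +3 mm in tool y.

arm_command --plan '[[[0.005,0.001,0,0,0,0,0.022],[0.01,0.001,0,0,0,0,0.022],[0.013,0.0005,0,0,0,0,0.022],[0.01,0,0,0,0,0,0.022],[0.005,0,0,0,0,0,0.022],[0,0,0,0,0,0,0.022]]]'

```text
t: 32.6
tool_pos: [0.5442, 0.345, 0.0659]
tool_rot: [0.064, 1.561, -0.056]
contact_force: [-0.7, 0.5, -0.9]
opening: 0.0282
```

```bash
python3 - <<'E'
from h import *
get_image("scene");get_image("scene");to(.547,.344,.0557,1.494); o=ctrl.get_obs(); print(o["contact_force"],o["opening"],o["tool_pos"])
E
```

```text
goal (0.547, 0.344, 0.0557) shift mm [11.5 -1.1  2.2] turn [ 0.01  0.56 -0.36]
[-0.5576 -0.2344 -0.6385] 0.027949176445448597 [0.5447 0.3452 0.0672]
```

arm_command --plan '[[[0.003,0,0.001,0,0,0,0.022],[0.003,0,0,0,0,0,0.022],[0.002,0,0,0,0,0,0.022],[0.0015,0,0,0,0,0,0.022],[0.0015,0,0,0,0,0,0.022],[0,0,0,0,0,0,0.022]]]'

```text
t: 33.2
tool_pos: [0.5478, 0.3457, 0.0576]
tool_rot: [0.067, 1.556, -0.054]
contact_force: [0.5, -0.2, 0.4]
opening: 0.0284
```

```bash
python3 - <<'E'
from h import *
for _ in range(3): get_image("scene"); o=ctrl.get_obs(); print(o["contact_force"],o["opening"],o["tool_pos"])
E
```

```text
[-0.5624 -0.0997 -0.892 ] 0.028098302684480315 [0.548  0.3458 0.0578]
[-0.509   0.9936 -0.6155] 0.02832718204951155 [0.548  0.3458 0.0579]
[ 0.4763 -0.154  -0.3118] 0.028527177298700232 [0.548  0.3458 0.058 ]
```

arm_command --plan '[[[0.0015,0,0,0,0,0,0.022],[0.001,0,0,0,0,0,0.022],[0.001,0,0,0,0,0,0.022],[0,0,0,0,0,0,0.022]]]'

```text
t: 33.68
tool_pos: [0.5489, 0.3462, 0.0559]
tool_rot: [0.067, 1.554, -0.053]
contact_force: [0.3, 0.6, 0.4]
opening: 0.0282
```

```bash
python3 - <<'E'
from h import *
for _ in range(4): get_image("scene"); o=ctrl.get_obs(); print(o["contact_force"],o["opening"],o["tool_pos"])
E
```

```text
[-0.0848  0.2007 -1.1021] 0.028029800998255482 [0.549  0.3462 0.0559]
[ 0.067  -0.2079  1.8384] 0.028221461501953246 [0.5489 0.3462 0.0557]
[ 0.49   -0.1519  0.5051] 0.027970478765785272 [0.5489 0.3462 0.0557]
[-0.9552  0.0433  0.625 ] 0.028298064241121315 [0.5489 0.3462 0.0557]
```

Height and force both show contact. Release and rise.

arm_command --plan '[[[0.0005,0,0,0,0,0,0.022],[0,0,0,0,0,0,0.035],[0,0,0,0,0,0,0.05],[0,0,0,0,0,0,0.055],[0,0,0,0,0,0,0.055],[0,0,0,0,0,0,0.055],[-0.008,0,0,0,0,0,0.055],[-0.016,0,0,0,0,0,0.055],[-0.022,0,0,0,0,0,0.055],[-0.022,0,0,0,0,0,0.055],[-0.025,0,0,0,0,0,0.055],[-0.025,0,0,0,0,0,0.055],[-0.02,0,0,0,0,0,0.055],[-0.01,0,0,0,0,0,0.055],[0,0,0,0,0,0,0.055]]]'

```text
t: 35.13
tool_pos: [0.5445, 0.3441, 0.2104]
tool_rot: [0.066, 1.558, -0.055]
contact_force: [0.2, 1.4, -0.2]
opening: 0.0551
```

```bash
python3 - <<'E'
from h import *
get_image("scene");im,M=look("w13.png",ALL)
print("scene"); im,M=look("s13.png",ALL+["timer","tape"],"scene"); print("side"); look("d13.png",["tube_1","bottle","tape","timer"],"side")
E
```

```text
bottle 0.94 [0.6079 0.2421 0.0062] [234. 273.]
bottle 0.39 [ 0.7391  0.1667 -0.0022] [193. 369.]
vial 0.62 [0.6146 0.1405 0.0087] [143. 286.]
tube_1 0.96 [0.5478 0.3446 0.0061] [323. 212.]
tube_1 0.73 [0.6033 0.3412 0.0074] [324. 263.]
tube_1 0.57 [0.6625 0.4142 0.0006] [390. 303.]
bottle_tray 0.16 [0.6162 0.1451 0.0103] [147. 287.]
vial_tray 0.83 [0.6156 0.1425 0.002 ] [148. 284.]
tube_tray 0.57 [ 0.5751  0.3424 -0.0026] [323. 235.]
scene
vial 0.73 [0.6114 0.1436 0.0038] [324. 230.]
tube_1 0.71 [0.6031 0.3402 0.0054] [231. 253.]
tube_1 0.7 [0.66   0.419  0.0023] [189. 241.]
tube_1 0.68 [0.5525 0.3471 0.0001] [232. 275.]
bottle_tray 0.68 [0.6035 0.2405 0.0036] [279. 243.]
bottle_tray 0.25 [0.6025 0.3385 0.0039] [232. 253.]
vial_tray 0.58 [ 0.616   0.1396 -0.0003] [325. 229.]
tube_tray 0.65 [0.5702 0.3413 0.0001] [234. 267.]
timer 0.62 [ 0.4345 -0.0658 -0.0028] [449. 278.]
tape 0.84 [0.7391 0.1694 0.0008] [297. 190.]
side
tube_1 0.75 [0.5494 0.346  0.0058] [307. 191.]
tube_1 0.6 [ 0.6596  0.4173 -0.0011] [359. 172.]
bottle 0.61 [0.6094 0.2456 0.0026] [334. 229.]
tape 0.59 [ 0.7386  0.168  -0.0049] [401. 266.]
timer 0.55 [ 0.431  -0.0601 -0.0009] [214. 371.]
```

View pics/w13.png

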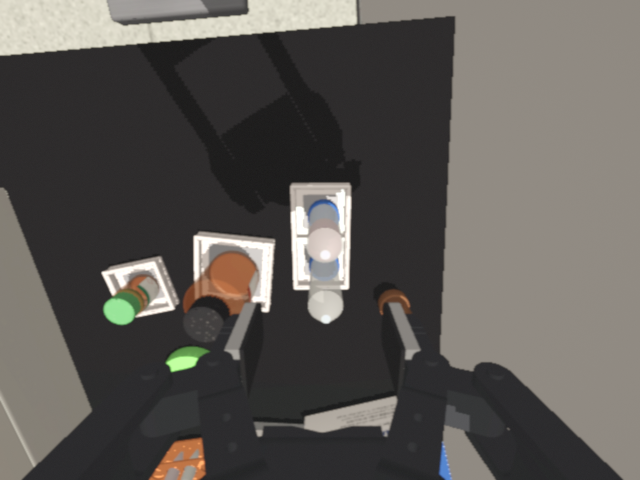

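View pics/d13.png

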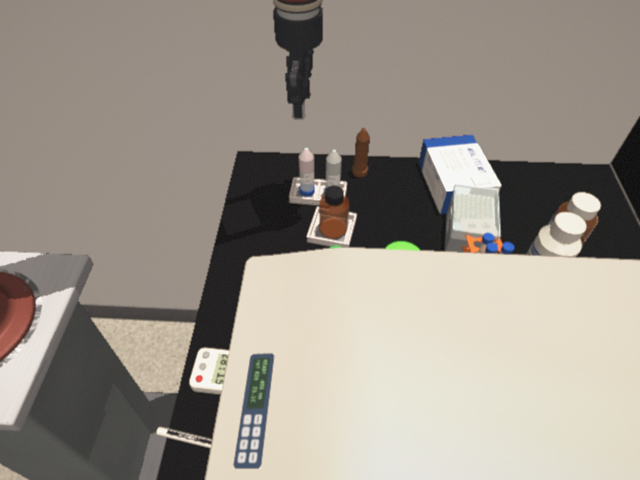

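The wrist view shows tube B at px (323,225) and tube A at (323,285) in their two bays, with the bottle at (225,285) and the vial at (135,297) in their trays. The side view shows the tubes at (307,170) and (334,170) and the bottle at (334,215), all upright. Timer and tape have not moved and the gripper is clear.

```bash
python3 -c "
from station import finish_job; print(finish_job())"
```

```text
the job is handed in; nothing more can be done
None
```

The job is handed in at about 36 s of the 112 s allowed. In order, I moved the bottle into the large tray, the vial into the small tray, and the two blue-capped tubes into the far and near bays of the two-bay tray. The brown look-alike tube was left alone.

**Last checks**
- **Upright and in place:** the final wrist picture shows all four upright in their trays. The side view confirms the bottle and both tubes, but the instrument hides the vial there. Measured positions are within about 5 mm of the bay centres and 4–9 mm high, in line with the 4 mm tray floor.
- **Bystanders:** the timer and the tape measure the same as at the start, within the networks' error. The gripper was clear, about 0.21 m up.

**What disagreed**
- **Missed detections:** the networks missed the bottle in the last scene picture and one tube in the last side picture. Both showed clearly in the other views.
- **Touch-down:** for the vial and tubes the force change was close to the noise, so I judged touch-down mainly by height. The bottle's touch-down showed clearly in the force.
- **Vial approach:** the gripper overshot by about 14 mm beside the vial on the way down. No contact force showed, and I corrected it before closing.

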